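# Post a kit case through the sprung flap of a returns drop box

## Task

Hand in the long kit case: slide the shutter of the returns drop box fully open, lift the case and feel by its tilt which end is the heavy one, lay it on the loading sill heavy end towards the mouth, and push it in through the sprung flap until it tips off the ledge inside and drops. When the flap has swung shut behind it, slide the shutter fully closed again. Leave the other things on the counter where they are.

Things in the scene. Friction and masses are not known exactly. Their poses are not given: they have to be found in the camera images.
- dropbox: Grey sheet-steel returns drop box fixed on the counter (place and yaw vary): 240 deep (x) x 260 wide (y) x 226 mm high, flat roof. Origin: centre of its underside. +x points from its front inwards, the way things are pushed in; +y is to the left of that push; z up. Front sheet at x = -120 mm. Sill, mouth and shutter are in the half with the lower y.
- mouth (a point): Middle of the lower edge of the mouth, in the plane of the front sheet, 120 mm above the counter; axes as the drop box. The mouth is 84 mm wide and 76 mm high; the sprung flap hangs 12 mm behind it. The shutter's upper rail stands 14 mm out from the front, 84 to 92 mm above this point. Upright fingers cannot follow through the mouth.
- sill (a point): Middle of the loading sill's top; axes as the drop box. The sill is a slick, level steel shelf in front of the mouth, flush with its lower edge: 165 mm long (along x, from the front outwards), 150 mm wide, 120 mm above the counter, with 10 mm high rims along its two long sides (144 mm clear between them).
- ledge (a point): Inner edge of the level ledge on which the sill goes on behind the mouth, 36 mm inside the front; axes as the drop box. Past it the box is open down to a slide plate 50 to 105 mm lower. A case drops once its centre of mass is past this edge: pushed from outside, the kit case drops in if its heavy end leads and sticks under the flap if its light end leads.
- flap (a joint): Sprung steel flap that closes the mouth 12 mm behind the front sheet, 80 wide x 89 mm long, hinged along its top edge (93 mm above the sill); swings inwards only. Angle in rad: 0 = shut (hanging), grows as it is pushed in, to 1.9. A light spring (under 1 N at its lower edge) shuts it by itself.
- shutter (a joint): Aluminium shutter plate, 104 wide x 81 mm high, sliding sideways in rails 8 mm in front of the mouth. Value in m: 0 = closed (covers the mouth), grows as it slides along the drop box's +y to 0.100 = fully open, at the stop. Needs about 2 N and stays where it is left; starts closed or up to 30 mm open.
- knob (a point): Middle of the shutter's black finger knob: a round stub 20 mm in diameter, 30 mm long, sticking straight out from the shutter towards the drop box's -x, 64 mm above the sill. It rides with the shutter. Can be pinched from above across its sides, or pushed sideways. Axes as the drop box.
- kit_case: Long dark steel kit case lying flat on the counter at any yaw, 160 x 52 x 40 mm, 0.6 to 0.85 kg. Origin: centre of its underside (middle of its length); x along its length, z up. Both ends look the same but one, unknown, holds a heavy load: the centre of mass lies about 45 mm from the middle towards that end. Lifted by the middle in a gentle grip (20 N) that end sags visibly; a firm grip (40 N up) holds it level.
- square_tin: Bystander, to be left alone: square steel tin with a lid, 88 x 88 x 54 mm. Origin: centre of its underside.
- round_tin: Bystander, to be left alone: round tin, 68 mm across, 85 mm tall. Origin: centre of its underside.
- carton: Bystander, to be left alone: cardboard carton, 130 x 90 x 56 mm. Origin: centre of its underside.
- torch: Bystander, to be left alone: black hand torch lying on its side, 155 mm long, 44 mm across. Origin: under the middle of its length.
- tape_roll: Bystander, to be left alone: clear tape roll lying flat, 100 mm across, 45 mm tall. Origin: centre of its underside.
- ink_stamp: Bystander, to be left alone: wooden hand stamp standing on its 62 x 36 mm block, 84 mm tall. Origin: centre of its underside.
- flat_case: Bystander, to be left alone: short, wide dark steel case, 122 x 87 x 42 mm (shorter and wider than the kit case). Origin: centre of its underside.
Things that resemble listed ones, but are neither listed nor needed, are in the scene too. What is shaped like the kit_case but turquoise is not meant.

How it is judged:
By the outcome, as a careful person would: the job done as asked, in the order asked, and still so for the second after the job is handed in, with the robot touching nothing.
It also fails if it takes over 72 s, if anything falls off the work surface, if the arm or the gripper's body presses on something with over 40 N, if the wrist force passes 120 N, or if a joint passes its speed limit or range.

## Robot

A 6-joint arm with a two-finger parallel gripper is mounted at the origin on the work surface. World frame = base frame: x ahead of the robot, y to its left, z up, the work surface at z = 0. Lengths are in m, angles in rad, forces in N, time in s.
With the tool pointing down it reaches from about 0.35 to 0.975 m from the base axis. Payload 4.9 kg.
Tool frame: the origin (TCP) lies midway between the tips of the shut fingers; the grasp point (between the pads) lies behind it (manip.grasp_offset is the y of the grasp point in the tool frame, in m); y points along the fingers, z is the direction in which the jaws open and shut, and the axes are right-handed (so a half turn about y gives the same grasp; the last joint's range is limited). The gripper opens to 85 mm and grips with 20 to 120 N. Pads are 22 mm wide; open, the fingers measure 114 mm over their backs; the gripper's body (76 mm by 85 mm) begins 54 mm behind the grasp point. The pads swing forward as they close: fully open they stand 13 mm farther back than shut.
Start: joints at [1.179, 0.053, 1.613, -0, 1.476, -0.119], TCP at [0.168, 0.602, 0.192] pointing down, gripper open.
Joint ranges: [-3.01, 3.01], [-1.01, 2.22], [0.06, 2.58], [-1.02, 4.17], [0.09, 2.62], [-3.14, 3.14]. Speed limits (rad/s): [2.57, 2.57, 3.14, 3.14, 3.14, 3.14].

## Interface

Orientations are given as a unit quaternion [w, x, y, z].
In Python, from plant import manip gives the robot as it stands. The module is installed in compiled form; this text tells all that it offers.
- The arm moves only by the shell command python3 -m jog 'ROWS'. ROWS is a JSON object of lists of equal length, an entry for each row: "offset": the shift along the world's x, y, z in units of 50 mm (1.0 is 50 mm), a list of three; "angular": the turn, a rotation vector about the world's x, y, z in units of 6 degrees (1.0 is 6 degrees), a list of three; "jaw": the finger opening in mm, from 0 to 85.4. In form: {"offset": [[tx, ty, tz], ...], "angular": [[ax, ay, az], ...], "jaw": [jaw, ...]}. A call has 1 to 12 rows; each row shifts and turns the commanded pose from where the row before left it; what a row does not reach is not made up. A row lasts 1/10 s, in which the tool goes at most 50 mm and 8.59 degrees, less where a joint would pass 70% of its speed; a pose out of reach is approached as far as the arm can. A call is refused whole if a number of a shift passes 1 or a number of a turn 1, either way. A call with a gripper value outside its range is refused whole. The fingers move at their own pace and stop on an object; the grip force is fixed at half the most. Time passes only in rows, so rows that do not move let the fingers close. It gives the time, the measured TCP pose, the force and the opening at its end, in the units of the state.
- manip.state(): the state, without advancing time (a new reading comes with each control period).
- manip.grab_frame(name): name is "side" or "top"; returns the picture (420x560x3 uint8, blue, green, red); there is no depth.
- manip.camera_model(name): a dict with "fx", "fy", "cx", "cy" (pixels), "rvec" (rotation vector, rad) and "tvec" (3), from world to camera coordinates, as OpenCV has them. Camera axes: x right, y down, z forward; pixel columns grow to the right and rows downward; lengths in m; the calibration is good to about 2 mm. A picture is of the moment at which its call begins. camera_model takes no time and is no camera call.
- manip.job_done(): hands the job in, once; it reports no verdict.
The state is a dict: "time": time; "joint_pos": joint angles; "joint_vel": joint speeds; "joint_efforts": joint torques, N m; "tool_pos": TCP position; "tool_rot": TCP orientation; "contact_force": force on the tool from outside, world axes, zero at the start; "ft_torque": the same for the moment, N m; "gripper_width": opening from 0.0 (shut) to 1.0 (fully open).
Only numpy, scipy, OpenCV 4.12 (cv2) and the standard library are available. Lean on these libraries where they do the work, as an engineer would, in place of code of your own. Each camera call takes 0.05 s, during which the arm holds its last target.

## Working session

There is one attempt and no reset: what is moved stays moved. The work goes in short steps, Python scripts to look and compute and a shell command to move; the robot and the scene stay as the last step left them, time stands still between calls to the robot, and variables do not carry over. Pictures are saved under pics/ and viewed, and the job is handed in when it is done.

```bash
mkdir -p pics; ls; python3 - <<'E'
from plant import manip
import cv2,numpy as np
print(manip.grasp_offset)
s=manip.state();print(s)
for n in("side","top"):
    im=manip.grab_frame(n);cv2.imwrite(f"pics/{n}0.png",im);print(n,manip.camera_model(n))
E
```

```text
pics
-0.0187
{'time': 0.0, 'joint_pos': array([ 1.17901314e+00,  5.33404919e-02,  1.61429827e+00,  2.06898841e-05,
        1.47602284e+00, -1.19012724e-01]), 'joint_vel': array([-6.94188917e-04,  5.32471963e-05,  1.57451434e-03, -2.73186647e-03,
       -1.23043637e-03,  7.26057560e-05]), 'joint_efforts': array([ 2.65446060e-04, -3.93687379e+01, -3.70172846e+01, -6.22465927e-05,
        7.20426717e-03,  4.79014631e-06]), 'tool_pos': array([0.16810252, 0.60122997, 0.19047072]), 'tool_rot': array([-0.69983416,  0.70124599, -0.0963327 ,  0.09594902]), 'contact_force': array([ 0.0478079 , -0.69476938,  0.11431012]), 'ft_torque': array([-0.0121653 , -0.05370266, -0.01224878]), 'gripper_width': 1.0006135023685903}
side {'fx': 449.83240558371284, 'fy': 449.83240558371284, 'cx': 284.5421318190017, 'cy': 217.1409917242056, 'rvec': array([ 2.14508045, -0.08805641,  0.04609079]), 'tvec': array([-0.48621196,  0.14336532,  1.28001335])}
top {'fx': 544.3240243606666, 'fy': 544.3240243606666, 'cx': 277.49507451900865, 'cy': 209.55088927438126, 'rvec': array([ 2.14523969, -2.13421563,  0.19280783]), 'tvec': array([-0.01492968,  0.5172571 ,  1.47796054])}
```

View pics/side0.png

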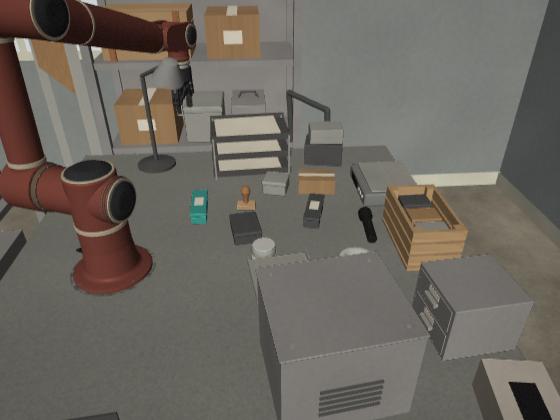

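View pics/top0.png

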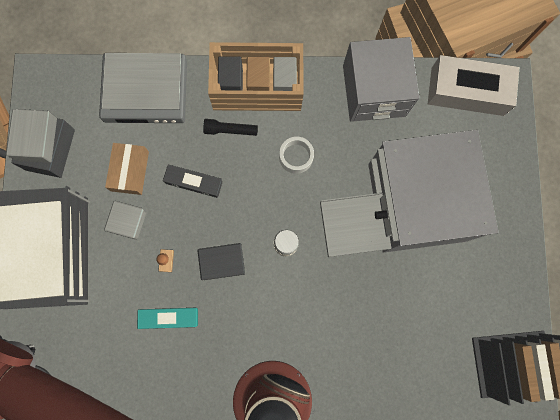

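The top view shows the box at right with its front facing image-left (world +y), and the sill at (356,226). The knob is at (380,214). Candidates for the kit case are:
- The dark long case with a label at (193,180), which fits: long and dark.
- The dark, short, wide case at (221,261), which is the flat_case.
- The turquoise case at (167,318), which is excluded by its colour.

```bash
cat > h.py <<'E'
import cv2,numpy as np
from plant import manip
def cam(n):
    m=manip.camera_model(n);R=cv2.Rodrigues(m["rvec"])[0];K=np.array([[m["fx"],0,m["cx"]],[0,m["fy"],m["cy"]],[0,0,1]]);return K,R,m["tvec"].reshape(3)
def pz(n,uv,z):
    K,R,t=cam(n);uv=np.atleast_2d(uv).astype(float)
    d=np.c_[uv,np.ones(len(uv))]@np.linalg.inv(K).T@R
    c=-R.T@t
    return c+d*((z-c[2])/d[:,2])[:,None]
def proj(n,P):
    K,R,t=cam(n);p=(np.atleast_2d(P)@R.T+t)@K.T;return p[:,:2]/p[:,2:]
E
python3 - <<'E'
import cv2,numpy as np
a=cv2.imread("pics/top0.png");
c=cv2.resize(a[120:265,310:510],None,fx=4,fy=4,interpolation=cv2.INTER_CUBIC);cv2.imwrite("pics/c1.png",c)
c=cv2.resize(a[155:205,155:230],None,fx=8,fy=8,interpolation=cv2.INTER_CUBIC);cv2.imwrite("pics/c2.png",c)
E
```

```text
(no output)
```

View pics/c1.png

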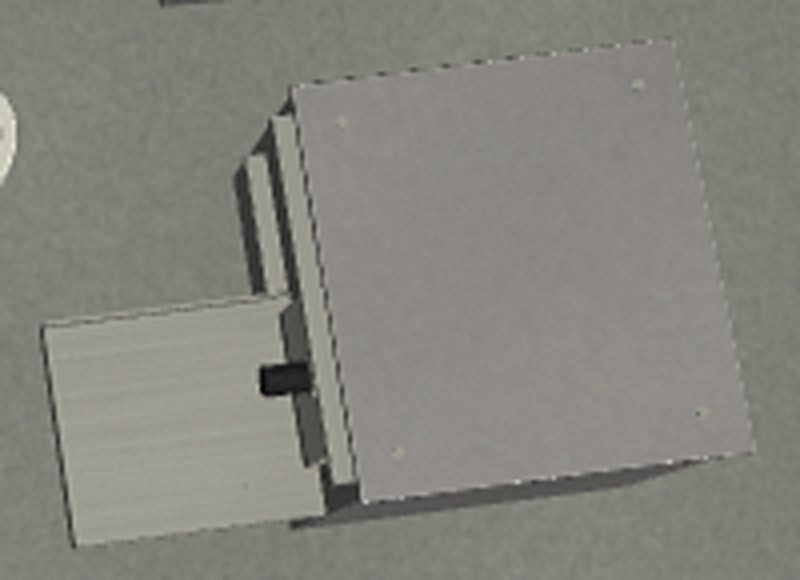

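View pics/c2.png

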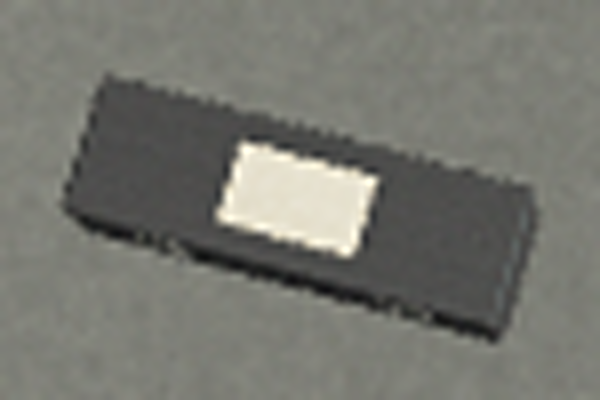

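The crops confirm the long dark labelled case. The roof corners are at crop (292,87), (672,38), (755,453) and (362,502). Next I'll work out the geometry.

```bash
python3 - <<'E'
from h import *
rc=np.array([(292,87),(672,38),(755,453),(362,502)])/4+[310,120]-.375
P=pz("top",rc,.226);print("roof",P[:,:2].round(4))
for i in range(4):print(np.linalg.norm(P[i]-P[(i+1)%4]).round(4),end=" ")
# box axes: +y from P3->P0, P2->P1 ; +x P0->P1,P3->P2
vy=(P[0]-P[3]+P[1]-P[2])[:2];vx=(P[1]-P[0]+P[2]-P[3])[:2]
a1=np.arctan2(vx[1],vx[0]);a2=np.arctan2(vy[1],vy[0])-np.pi/2
print("yaw",a1,a2)
c=P.mean(0)[:2];yaw=(a1+a2)/2
X=np.array([np.cos(yaw),np.sin(yaw)]);Y=np.array([-X[1],X[0]])
sc=np.array([(42,325),(75,547)])/4+[310,120]-.375
S=pz("top",sc,.13)[:,:2];print("sill outer",S.round(4),[((s-c)@X,(s-c)@Y) for s in S], np.arctan2(*(S[0]-S[1])[::-1])-np.pi/2)
kc=np.array([(260,380),(310,380)])/4+[310,120]-.375
k=pz("top",kc,.184+.008)[:,:2];print("knob",k,[((s-c)@X,(s-c)@Y) for s in k])
print("c",c,"X",X,"Y",Y)
a=cv2.imread("pics/top0.png");b=np.array([155,155])
# kit mask
hsv=cv2.cvtColor(a,cv2.COLOR_BGR2HSV)
q=np.array([(108,75),(535,190),(498,322),(65,208)])/8+[155,155]-.44
T=pz("top",q,.04);print("kit",T[:,:2].round(4),T.mean(0),[np.linalg.norm(T[i]-T[(i+1)%4]).round(4) for i in range(4)])
v=(T[1]-T[0]+T[2]-T[3]);print("kit yaw deg",np.degrees(np.arctan2(v[1],v[0])))
print("box yaw deg",np.degrees(yaw))
E
```

```text
roof [[ 0.662  -0.2737]
 [ 0.696  -0.5156]
 [ 0.4319 -0.5515]
 [ 0.4005 -0.3091]]
0.2443 0.2665 0.2445 0.2639 yaw -1.4364883166905333 -1.4360427990396003
sill outer [[ 0.5267 -0.1238]
 [ 0.3801 -0.144 ]] [(np.float64(-0.28884387085213026), np.float64(0.01796865391754421)), (np.float64(-0.2885346588260767), np.float64(-0.129976823533434))] -1.434175520500344
knob [[ 0.48079379 -0.25531317]
 [ 0.48098715 -0.28690041]] [(np.float64(-0.16469512901827418), np.float64(-0.045131299379885366)), (np.float64(-0.13336736837106358), np.float64(-0.049176333059158125))]
c [ 0.54760709 -0.41246693] X [ 0.13412533 -0.99096438] Y [0.99096438 0.13412533]
kit [[0.6471 0.2984]
 [0.6064 0.1464]
 [0.5589 0.1584]
 [0.5988 0.3117]] [0.60278908 0.22874724 0.04      ] [np.float64(0.1573), np.float64(0.0491), np.float64(0.1584), np.float64(0.0501)]
kit yaw deg -104.78619914080903
box yaw deg -82.29195472567105
```

```bash
cat >> h.py <<'E'
from scipy.spatial.transform import Rotation as Ro
def Rt():
    q=manip.state()["tool_rot"];return Ro.from_quat([q[1],q[2],q[3],q[0]])
# sill-based box frame: origin = mouth point (xy)
yaw=np.radians(-82.25);X=np.array([np.cos(yaw),np.sin(yaw)]);Y=np.array([-X[1],X[0]])
M=np.array([0.4534,-0.1339])+X*0.165
def box(x,y):return M+x*X+y*Y
def tobox(p):d=np.asarray(p)[:2]-M;return np.array([d@X,d@Y])
def go(target,zdir_yaw):
    """print totals: shift in units, turn (down-pointing, tool z toward yaw) in units"""
    s=manip.state();R=Rt()
    z=np.array([np.cos(zdir_yaw),np.sin(zdir_yaw),0]);y=np.array([0,0,-1.]);x=np.cross(y,z)
    T=Ro.from_matrix(np.c_[x,y,z]);rv=(T*R.inv()).as_rotvec()
    print("t",round(s["time"],2),"pos",s["tool_pos"].round(4),"off",((np.asarray(target)-s["tool_pos"])/.05).round(2),"turn",(np.degrees(rv)/6).round(2),"F",s["contact_force"].round(1),"w",round(s["gripper_width"],3),"j",s["joint_pos"].round(2))
E
python3 - <<'E'
from h import *
print(Rt().as_matrix().round(3)); print("M",M)
ky=tobox([.481,-.255]);print("knob box",ky)
t=box(-.031-.0,ky[1]);print(t)
for yw in (yaw+np.pi/2,yaw-np.pi/2): go([*t,.171],yw)
E
```

```text
[[ 0.963 -0.001  0.269]
 [-0.269 -0.002  0.963]
 [-0.    -1.    -0.002]]
M [ 0.4756504  -0.29739287]
knob box [-0.04128425  0.01101745]
[ 0.48238684 -0.26519032]
t 0.1 pos [0.1682 0.6013 0.1906] off [  6.28 -17.33  -0.39] turn [ 1.00e-02 -2.00e-02 -1.11e+01] F [-0.6  1.1  1. ] w 1.003 j [ 1.18  0.05  1.61  0.    1.48 -0.12]
t 0.1 pos [0.1682 0.6013 0.1906] off [  6.28 -17.33  -0.39] turn [2.00e-02 1.00e-02 1.89e+01] F [-0.6  1.1  1. ] w 1.003 j [ 1.18  0.05  1.61  0.    1.48 -0.12]
```

```bash
python3 -m jog '{"offset":[[0.5,-0.66,0.13],[0.5,-0.66,0.13],[0.5,-0.66,0.13],[0.5,-0.66,0.13],[0.5,-0.66,0.13],[0.5,-0.66,0.13],[0.5,-0.66,0.13],[0.5,-0.66,0.13],[0.5,-0.66,0.13],[0.5,-0.66,0.13],[0.5,-0.66,0.13],[0.5,-0.66,0.13]],"angular":[[0,0,-0.45],[0,0,-0.45],[0,0,-0.45],[0,0,-0.45],[0,0,-0.45],[0,0,-0.45],[0,0,-0.45],[0,0,-0.45],[0,0,-0.45],[0,0,-0.45],[0,0,-0.45],[0,0,-0.45]],"jaw":[85,85,85,85,85,85,85,85,85,85,85,85]}'
python3 - <<'E'
from h import *
go([*box(-.031,.011),.25],yaw+np.pi/2)
E
```

```text
time: 1.3
tool_pos: [0.4689, 0.2043, 0.2695]
tool_rot: [-0.646, 0.646, -0.289, 0.288]
contact_force: [0.2, -0.3, 0.6]
gripper_width: 0.992
t 1.3 pos [0.4689 0.2043 0.2695] off [ 0.27 -9.39 -0.39] turn [-0.   -0.   -5.68] F [ 0.2 -0.3  0.6] w 0.992 j [ 0.27 -0.26  1.77  0.    1.63 -0.47]
```

```bash
python3 -m jog '{"offset":[[0.03,-0.85,0],[0.03,-0.85,0],[0.03,-0.85,0],[0.03,-0.85,0],[0.03,-0.85,0],[0.03,-0.85,0],[0.03,-0.85,0],[0.03,-0.85,0],[0.03,-0.85,0],[0,-0.85,0],[0,-0.85,0],[0,0,0]],"angular":[[0,0,-0.52],[0,0,-0.52],[0,0,-0.52],[0,0,-0.52],[0,0,-0.52],[0,0,-0.52],[0,0,-0.52],[0,0,-0.52],[0,0,-0.52],[0,0,-0.5],[0,0,-0.5],[0,0,0]],"jaw":[85,85,85,85,85,85,85,85,85,85,85,85]}'
python3 - <<'E'
from h import *
go([*box(-.031,.011),.171],yaw+np.pi/2)
for n in("side","top"):
    cv2.imwrite(f"pics/{n}1.png",manip.grab_frame(n))
a=cv2.imread("pics/top1.png");b=cv2.imread("pics/side1.png")
cv2.imwrite("pics/c3.png",np.hstack([cv2.resize(a[150:275,300:425],(400,400)),cv2.resize(b[200:325,220:345],(400,400))]))
E
```

```text
time: 2.5
tool_pos: [0.4808, -0.2655, 0.2684]
tool_rot: [-0.531, 0.532, -0.467, 0.465]
contact_force: [0.0, 0.5, -0.9]
gripper_width: 0.994
t 2.5 pos [ 0.4808 -0.2655  0.2684] off [ 0.03  0.01 -1.95] turn [ 0.   -0.02  0.03] F [ 0.   0.5 -0.9] w 0.994 j [-0.64 -0.16  1.69 -0.    1.61 -0.77]
```

View pics/c3.png

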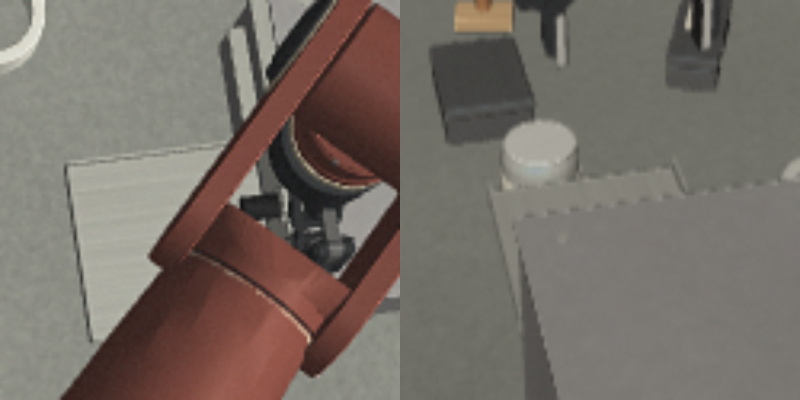

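The top view shows the gripper over the knob (knob at crop (262,205)), with parallax. I'll descend and watch the force.

```bash
python3 -m jog '{"offset":[[0,0,-0.35],[0,0,-0.4],[0,0,-0.35],[0,0,-0.3],[0,0,-0.25],[0,0,-0.2],[0,0,-0.1],[0,0,0]],"angular":[[0,0,0],[0,0,0],[0,0,0],[0,0,0],[0,0,0],[0,0,0],[0,0,0],[0,0,0]],"jaw":[85,85,85,85,85,85,85,85]}'
python3 -m jog '{"offset":[[0,0,0],[0,0,0],[0,0,0],[0,0,0],[0,0,0],[0,0,0]],"angular":[[0,0,0],[0,0,0],[0,0,0],[0,0,0],[0,0,0],[0,0,0]],"jaw":[60,40,20,14,14,14]}'
```

```text
time: 3.4
tool_pos: [0.4817, -0.2615, 0.1715]
tool_rot: [-0.533, 0.533, -0.465, 0.464]
contact_force: [0.6, -0.5, -0.1]
gripper_width: 0.994
time: 4.0
tool_pos: [0.4819, -0.2617, 0.1723]
tool_rot: [-0.533, 0.533, -0.464, 0.464]
contact_force: [-1.0, -0.5, -0.1]
gripper_width: 0.166
```

```bash
python3 - <<'E'
from h import *
for n in("side","top"):
    cv2.imwrite(f"pics/{n}2.png",manip.grab_frame(n))
s=manip.state();p=s["tool_pos"];print(tobox(p))
print(proj("top",[p,[.481,-.255,.184]]),proj("side",[p]))
a=cv2.imread("pics/top2.png");b=cv2.imread("pics/side2.png")
cv2.imwrite("pics/c4.png",np.hstack([cv2.resize(a[160:260,330:430],(400,400),interpolation=2),cv2.resize(b[200:325,220:345],(400,400))]))
E
```

```text
[-0.03458696  0.0110117 ]
[[375.62068196 215.43129354]
 [373.90381058 215.04039967]] [[291.35383709 270.68788257]]
```

View pics/c4.png

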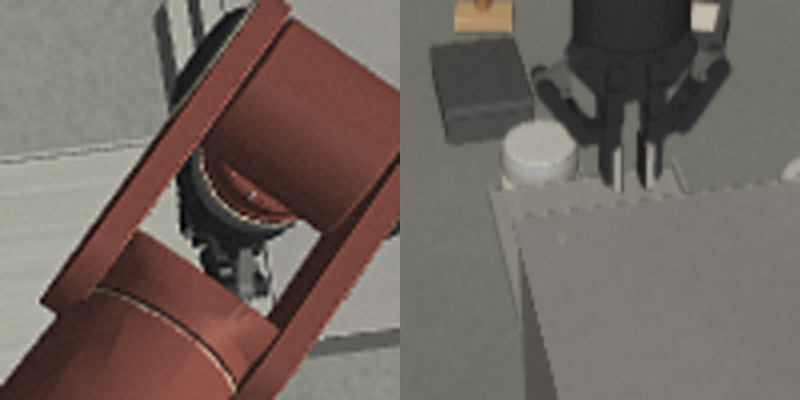

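```bash
python3 -m jog '{"offset":[[0,0,0],[0,0,0],[0,0,0],[0,0,0]],"angular":[[0,0,0],[0,0,0],[0,0,0],[0,0,0]],"jaw":[0,0,0,0]}'
```

```text
time: 4.5
tool_pos: [0.4819, -0.2616, 0.1722]
tool_rot: [0.533, -0.533, 0.464, -0.464]
contact_force: [-0.5, -0.0, -0.0]
gripper_width: 0.002
```

```bash
python3 -m jog '{"offset":[[0,0,0.8],[0,0,0.8],[0,0.8,0.4],[0,1,0],[0,1,0],[0,1,0],[0,0,0]],"angular":[[0,0,0],[0,0,0],[0,0,0],[0,0,0],[0,0,0],[0,0,0],[0,0,0]],"jaw":[0,0,40,85,85,85,85]}'
python3 - <<'E'
from h import *
for n in("side","top"):
    cv2.imwrite(f"pics/{n}3.png",manip.grab_frame(n))
a=cv2.imread("pics/top3.png");b=cv2.imread("pics/side3.png")
cv2.imwrite("pics/c5.png",np.hstack([cv2.resize(a[160:260,330:430],(400,400),interpolation=2),cv2.resize(b[200:325,220:345],(400,400))]))
E
```

```text
time: 5.2
tool_pos: [0.4818, -0.0669, 0.2727]
tool_rot: [0.536, -0.534, 0.462, -0.462]
contact_force: [-0.9, -1.1, 0.3]
gripper_width: 0.852
```

View pics/c5.png

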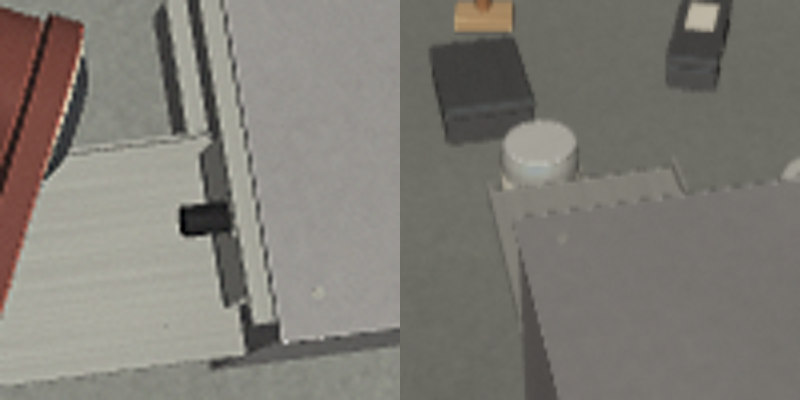

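```bash
python3 - <<'E'
from h import *
s=manip.state();p=s["tool_pos"];print(p,proj("top",[p]),proj("side",[p]))
q=p+[0,0,.05];print(proj("top",[q]),proj("side",[q]))
a=cv2.imread("pics/top3.png");b=cv2.imread("pics/side3.png")
for im,n in((a,"top"),(b,"side")):
    for r,c in((p,(0,255,0)),(q,(0,0,255))):
        u=proj(n,[r])[0].round().astype(int);cv2.circle(im,tuple(u),2,c,-1)
cv2.imwrite("pics/c6.png",np.hstack([cv2.resize(a[120:270,250:400],(400,400),interpolation=2),cv2.resize(b[120:270,210:360],(400,400),interpolation=2)]))
E
```

```text
[ 0.48192637 -0.07082343  0.27239932] [[303.37217853 208.34816529]] [[284.35342931 189.24566903]]
[[304.68166275 204.6495173 ]] [[284.3226318  171.03717918]]
```

View pics/c6.png

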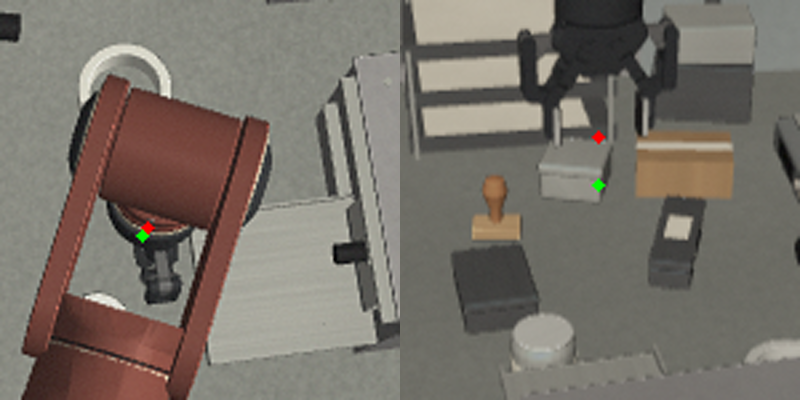

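View pics/side3.png

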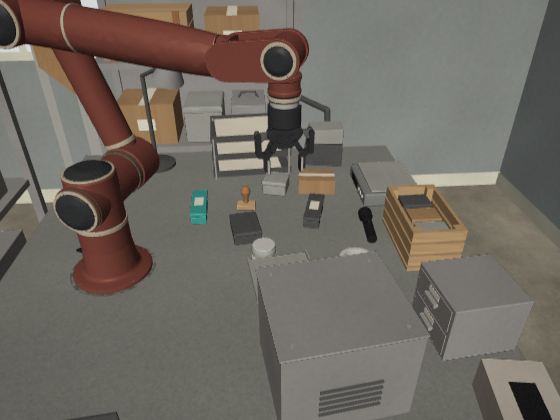

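```bash
python3 - <<'E'
from h import *
b=cv2.imread("pics/side3.png")
a=cv2.imread("pics/top3.png")
L=[(.6028,.2287,.04),(0,0,0),(.5267,-.1238,.13),(.3801,-.144,.13),(.662,-.2737,.226),(.4005,-.3091,.226),(.4319,-.5515,.226),(.696,-.5156,.226),(.481,-.2575,.184)]
for P in L:
    u=proj("side",[P])[0];v=proj("top",[P])[0];print(P,u.round(1),v.round(1));cv2.circle(b,tuple(u.round().astype(int)),2,(0,255,0),-1)
cv2.imwrite("pics/c7.png",b)
E
```

```text
(0.6028, 0.2287, 0.04) [313.5 204.6] [192.2 179.4]
(0, 0, 0) [113.7 267.5] [272.  400.1]
(0.5267, -0.1238, 0.13) [303.7 247.7] [320.1 200.9]
(0.3801, -0.144, 0.13) [245.9 255.6] [328.4 256.4]
(0.662, -0.2737, 0.226) [375.  250.6] [382.6 141.4]
(0.4005, -0.3091, 0.226) [254.3 267.4] [400.1 245.1]
(0.4319, -0.5515, 0.226) [277.6 362. ] [498.4 232.9]
(0.696, -0.5156, 0.226) [429.5 334.7] [477.6 129.1]
(0.481, -0.2575, 0.184) [290.8 265.4] [374.9 215. ]
```

View pics/c7.png

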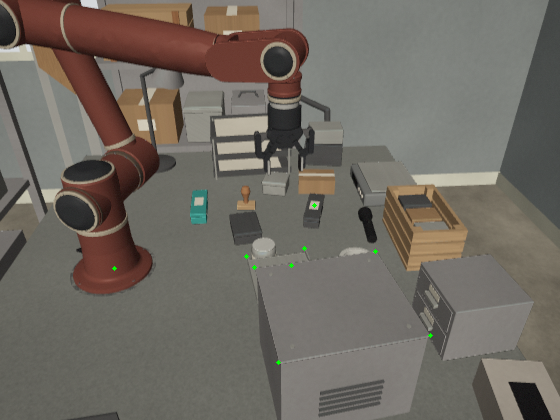

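```bash
python3 - <<'E'
import cv2
b=cv2.imread("pics/c7.png");cv2.imwrite("pics/c8.png",cv2.resize(b[230:420,235:445],None,fx=3.1,fy=3.1,interpolation=cv2.INTER_CUBIC))
E
```

```text
(no output)
```

View pics/c8.png

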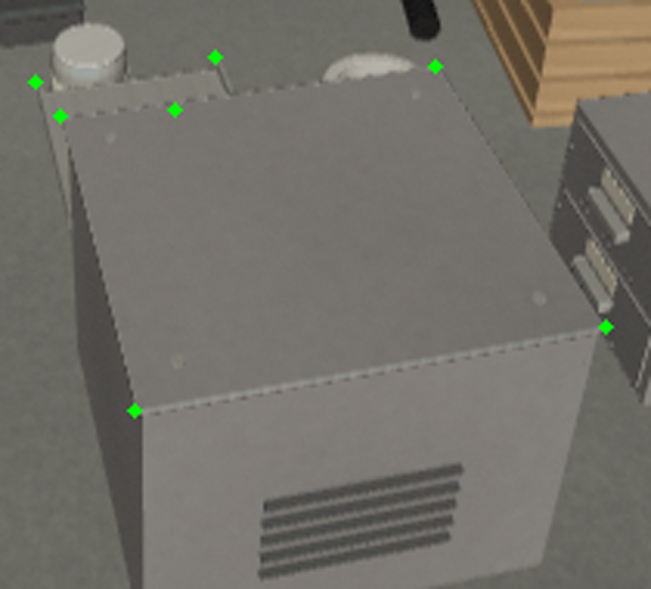

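```bash
python3 - <<'E'
import cv2,numpy as np
b=cv2.imread("pics/side3.png");a=cv2.imread("pics/top3.png")
cv2.imwrite("pics/c9.png",np.hstack([cv2.resize(b[125:205,245:325],(400,400),interpolation=cv2.INTER_CUBIC),cv2.resize(a[185:245,280:340],(400,400),interpolation=cv2.INTER_CUBIC)]))
E
```

```text
(no output)
```

View pics/c9.png

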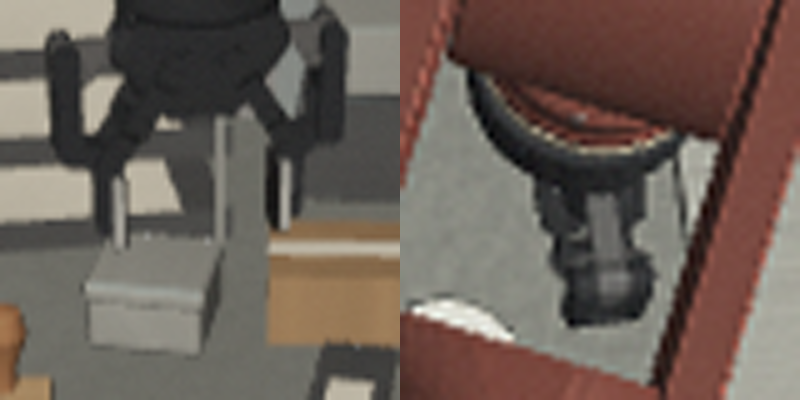

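```bash
python3 - <<'E'
from h import *
p=np.array([.4819,-.0689,.2725])
for d in [(0,0,.013),(0,-.04,.073),(0,0,.073),(0,-.011,.013),(0,0,.033),(0,0,.045),(0,.03,.013),(0,.05,.013)]:
    print(d,proj("side",[p+d])[0].round(1),proj("top",[p+d])[0].round(1))
print(proj("top",[(0.4225,-.077,.36)]))
K,R,t=cam("side");print(-R.T@t);K,R,t=cam("top");print(-R.T@t)
E
```

```text
(0, 0, 0.013) [284.3 184.2] [302.9 207.4]
(0, -0.04, 0.073) [285.6 169.6] [322.3 203. ]
(0, 0, 0.073) [284.2 162. ] [304.5 202.8]
(0, -0.011, 0.013) [284.6 186.4] [307.6 207.4]
(0, 0, 0.033) [284.3 176.9] [303.4 205.9]
(0, 0, 0.045) [284.3 172.5] [303.7 205. ]
(0, 0.03, 0.013) [283.3 178.4] [290.1 207.3]
(0, 0.05, 0.013) [282.7 174.7] [281.6 207.3]
[[308.67380336 228.3268611 ]]
[ 0.40468807 -1.03191928  0.81655376]
[0.26391244 0.00597643 1.54352184]
```

```bash
python3 - <<'E'
from h import *
for d in [0,.013,.045]:
    P=[(.168,.6012,.1905+d)];print(proj("side",P),proj("top",P))
b=cv2.imread("pics/side0.png");cv2.imwrite("pics/c10.png",cv2.resize(b[50:150,140:240],(500,500),interpolation=2))
E
```

```text
[[186.63987937 123.93593049]] [[ 22.98517278 340.83925647]]
[[186.2238658  120.62985921]] [[ 20.54216037 341.2279736 ]]
[[185.18477088 112.37214328]] [[ 14.31793073 342.21833482]]
```

View pics/c10.png

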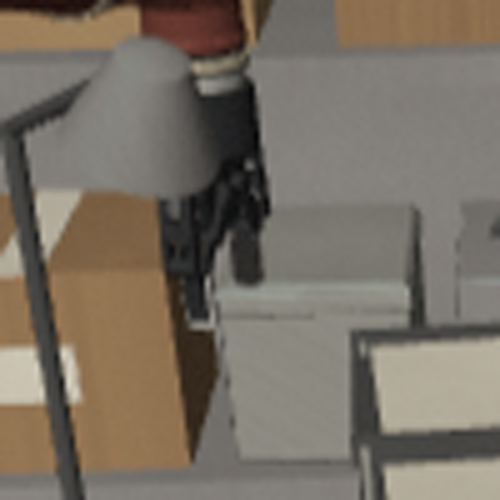

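Both views put the fingers about 35 mm higher than the reported TCP. That would explain closing above the knob, so I'll check by touching the sill, well clear of the box front.

```bash
python3 -m jog '{"offset":[[-0.15,-0.7,-0.3],[-0.15,-0.7,-0.3],[-0.15,-0.75,-0.4],[0,0,-0.5],[0,0,-0.5],[0,0,-0.3],[0,0,0]],"angular":[[0,0,0],[0,0,0],[0,0,0],[0,0,0],[0,0,0],[0,0,0],[0,0,0]],"jaw":[0,0,0,0,0,0,0]}'
python3 -m jog '{"offset":[[0,0,-0.12],[0,0,-0.12],[0,0,-0.12],[0,0,0]],"angular":[[0,0,0],[0,0,0],[0,0,0],[0,0,0]],"jaw":[0,0,0,0]}'

```

```text
time: 6.0
tool_pos: [0.4576, -0.1793, 0.1543]
tool_rot: [-0.532, 0.533, -0.467, 0.463]
contact_force: [0.6, 1.4, 0.3]
gripper_width: 0.004
time: 6.4
tool_pos: [0.4592, -0.1788, 0.1386]
tool_rot: [-0.533, 0.533, -0.465, 0.464]
contact_force: [-0.9, -0.1, -0.3]
gripper_width: -0.003
```

```bash
python3 -m jog '{"offset":[[0,0,-0.12],[0,0,-0.12],[0,0,0]],"angular":[[0,0,0],[0,0,0],[0,0,0]],"jaw":[0,0,0]}'
python3 - <<'E'
from h import *
p=manip.state()["tool_pos"];print(p)
b=manip.grab_frame("side");cv2.imwrite("pics/side4.png",b);print(proj("side",[p]))
cv2.circle(b,tuple(proj("side",[p])[0].astype(int)),1,(0,255,0),-1)
cv2.imwrite("pics/c11.png",cv2.resize(b[170:290,220:340],(600,600),interpolation=2))
E
```

```text
time: 6.7
tool_pos: [0.4587, -0.1787, 0.126]
tool_rot: [-0.533, 0.533, -0.465, 0.464]
contact_force: [-0.1, -0.2, -0.5]
gripper_width: -0.001
[ 0.45874731 -0.17868667  0.12599052]
[[278.52703267 263.99874234]]
```

View pics/c11.png

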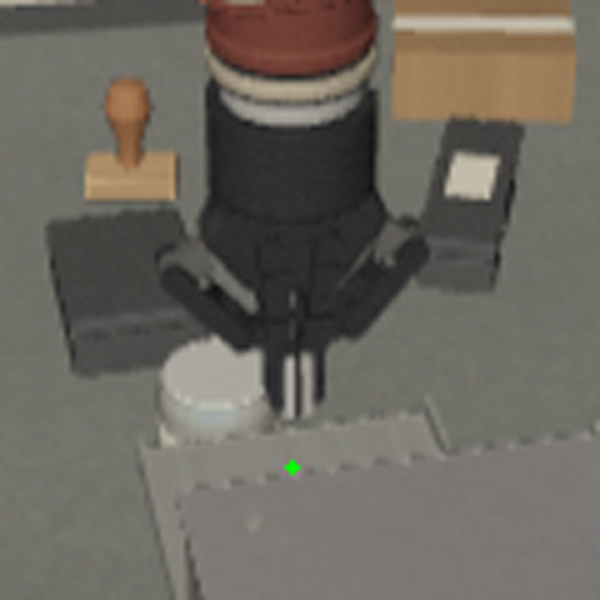

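```bash
python3 -m jog '{"offset":[[0,0,-0.12],[0,0,-0.12],[0,0,-0.06],[0,0,0]],"angular":[[0,0,0],[0,0,0],[0,0,0],[0,0,0]],"jaw":[0,0,0,0]}'
python3 -m jog '{"offset":[[0,0,-0.06],[0,0,-0.06],[0,0,0]],"angular":[[0,0,0],[0,0,0],[0,0,0]],"jaw":[0,0,0]}'
```

```text
time: 7.15
tool_pos: [0.4589, -0.1788, 0.1113]
tool_rot: [-0.533, 0.533, -0.465, 0.464]
contact_force: [-0.9, -0.2, -0.4]
gripper_width: 0.001
time: 7.45
tool_pos: [0.4591, -0.179, 0.1057]
tool_rot: [-0.533, 0.533, -0.465, 0.464]
contact_force: [0.4, -0.2, 0.5]
gripper_width: 0.002
```

```bash
python3 -m jog '{"offset":[[0,0,-0.06],[0,0,-0.06],[0,0,0]],"angular":[[0,0,0],[0,0,0],[0,0,0]],"jaw":[0,0,0]}'
python3 -m jog '{"offset":[[0,0,-0.05],[0,0,0]],"angular":[[0,0,0],[0,0,0]],"jaw":[0,0]}'
```

```text
time: 7.75
tool_pos: [0.459, -0.1789, 0.0996]
tool_rot: [-0.533, 0.533, -0.465, 0.464]
contact_force: [-0.2, 0.7, -0.1]
gripper_width: 0.002
time: 7.95
tool_pos: [0.4592, -0.179, 0.0974]
tool_rot: [-0.533, 0.533, -0.465, 0.464]
contact_force: [-0.7, 0.6, -0.4]
gripper_width: 0.002
```

```bash
python3 -m jog '{"offset":[[0,0,-0.04],[0,0,0]],"angular":[[0,0,0],[0,0,0]],"jaw":[0,0]}'
```

```text
time: 8.15
tool_pos: [0.4593, -0.1791, 0.0954]
tool_rot: [-0.533, 0.533, -0.465, 0.464]
contact_force: [-0.0, -0.1, -0.4]
gripper_width: -0.002
```

```bash
python3 - <<'E'
from h import *
p=manip.state()["tool_pos"];print(p)
b=manip.grab_frame("side");cv2.imwrite("pics/side5.png",b);print(proj("side",[p,[p[0],p[1],.12]]))
cv2.imwrite("pics/c12.png",cv2.resize(b[200:290,235:325],(600,600),interpolation=2))
E
```

```text
[ 0.45925281 -0.17905808  0.09543798]
[[278.84772539 273.77184514]
 [278.7656679  266.00679784]]
```

View pics/c12.png

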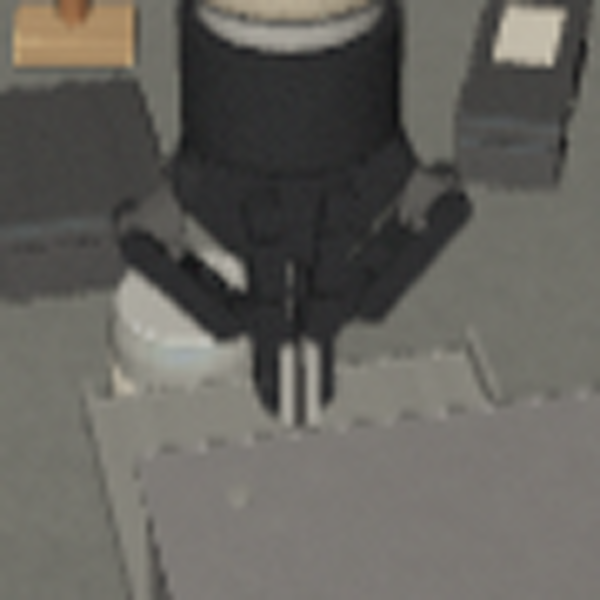

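```bash
python3 -m jog '{"offset":[[0,0,-0.04],[0,0,-0.04],[0,0,0]],"angular":[[0,0,0],[0,0,0],[0,0,0]],"jaw":[0,0,0]}'
python3 -m jog '{"offset":[[0,0,-0.03],[0,0,0]],"angular":[[0,0,0],[0,0,0]],"jaw":[0,0]}'
```

```text
time: 8.5
tool_pos: [0.4591, -0.179, 0.0913]
tool_rot: [-0.533, 0.533, -0.465, 0.464]
contact_force: [-0.6, -0.3, -0.0]
gripper_width: -0.001
time: 8.7
tool_pos: [0.4592, -0.1791, 0.09]
tool_rot: [-0.533, 0.533, -0.465, 0.464]
contact_force: [0.5, 0.6, 0.1]
gripper_width: -0.001
```

```bash
python3 -m jog '{"offset":[[0,0,-0.03],[0,0,0]],"angular":[[0,0,0],[0,0,0]],"jaw":[0,0]}'
```

```text
time: 8.9
tool_pos: [0.4593, -0.1791, 0.0885]
tool_rot: [-0.533, 0.533, -0.465, 0.464]
contact_force: [0.4, -0.5, -0.9]
gripper_width: 0.001
```

```bash
python3 -m jog '{"offset":[[0,0,-0.03],[0,0,0]],"angular":[[0,0,0],[0,0,0]],"jaw":[0,0]}'
```

```text
time: 9.1
tool_pos: [0.4592, -0.179, 0.0869]
tool_rot: [-0.533, 0.533, -0.465, 0.464]
contact_force: [0.0, 0.3, -0.2]
gripper_width: -0.001
```

```bash
python3 -m jog '{"offset":[[0,0,-0.03],[0,0,0]],"angular":[[0,0,0],[0,0,0]],"jaw":[0,0]}' | grep -E "pos|force"
python3 -m jog '{"offset":[[0,0,-0.03],[0,0,0]],"angular":[[0,0,0],[0,0,0]],"jaw":[0,0]}'| grep -E "pos|force"
```

```text
tool_pos: [0.4592, -0.1791, 0.0855]
contact_force: [-0.6, -0.0, -0.6]
tool_pos: [0.4592, -0.1791, 0.084]
contact_force: [-0.3, 0.1, 0.4]
```

```bash
python3 -m jog '{"offset":[[0,0,-0.03],[0,0,0]],"angular":[[0,0,0],[0,0,0]],"jaw":[0,0]}'| grep -E "pos|force"
```

```text
tool_pos: [0.4592, -0.179, 0.0824]
contact_force: [-0.1, 0.1, 0.0]
```

```bash
python3 -m jog '{"offset":[[0,0,-0.03],[0,0,0]],"angular":[[0,0,0],[0,0,0]],"jaw":[0,0]}'| grep -E "pos|force"
```

```text
tool_pos: [0.4592, -0.179, 0.0809]
contact_force: [-0.9, -0.4, -0.4]
```

```bash
python3 -m jog '{"offset":[[0,0,-0.03],[0,0,0]],"angular":[[0,0,0],[0,0,0]],"jaw":[0,0]}'| grep -E "pos|force"
```

```text
tool_pos: [0.4599, -0.1794, 0.0805]
contact_force: [-1.1, -0.8, 3.4]
```

```bash
python3 -m jog '{"offset":[[0,0,-0.03],[0,0,0]],"angular":[[0,0,0],[0,0,0]],"jaw":[0,0]}'| grep -E "pos|force"
```

```text
tool_pos: [0.4607, -0.1799, 0.0804]
contact_force: [-1.2, 0.8, 7.9]
```

Contact came at reported z 0.0805 on the 0.120 sill, so the tip's true z is the reported value plus 0.0395. I'll use that from here on.

```bash
python3 -m jog '{"offset":[[0,0,0.5],[0,0,1],[0,0,1],[0,0,0.4],[0,0,0]],"angular":[[0,0,0],[0,0,0],[0,0,0],[0,0,0],[0,0,0]],"jaw":[0,30,85,85,85]}'
python3 - <<'E'
from h import *
go([*box(-.030,.011),.1285],yaw+np.pi/2)
E
```

```text
time: 10.8
tool_pos: [0.4615, -0.1803, 0.228]
tool_rot: [0.534, -0.533, 0.461, -0.467]
contact_force: [0.1, -0.3, 0.3]
gripper_width: 0.68
t 10.8 pos [ 0.4615 -0.1803  0.228 ] off [ 0.42 -1.72 -1.99] turn [ 0.04  0.07 -0.02] F [ 0.1 -0.3  0.3] w 0.68 j [-0.52 -0.29  1.87 -0.    1.56 -0.66]
```

```bash
python3 -m jog '{"offset":[[0.14,-0.57,0],[0.14,-0.57,0],[0.14,-0.58,0],[0,0,0],[0,0,-0.4],[0,0,-0.4],[0,0,-0.4],[0,0,-0.3],[0,0,-0.3],[0,0,-0.19],[0,0,0]],"angular":[[0,0,0],[0,0,0],[0,0,0],[0,0,0],[0,0,0],[0,0,0],[0,0,0],[0,0,0],[0,0,0],[0,0,0],[0,0,0]],"jaw":[85,85,85,85,85,85,85,85,85,85,85]}'
python3 -m jog '{"offset":[[0,0,0],[0,0,0],[0,0,0],[0,0,0],[0,0,0],[0,0,0],[0,0,0]],"angular":[[0,0,0],[0,0,0],[0,0,0],[0,0,0],[0,0,0],[0,0,0],[0,0,0]],"jaw":[60,40,25,14,10,10,10]}'
```

```text
time: 11.9
tool_pos: [0.4794, -0.2643, 0.1217]
tool_rot: [-0.533, 0.533, -0.466, 0.463]
contact_force: [0.2, -0.6, -0.6]
gripper_width: 0.994
time: 12.6
tool_pos: [0.481, -0.2654, 0.1247]
tool_rot: [0.533, -0.533, 0.464, -0.465]
contact_force: [0.4, -0.2, 4.2]
gripper_width: 0.215
```

Gripped the knob (18 mm opening). Now I'll slide along box +y = (0.991, 0.135).

```bash
python3 -m jog '{"offset":[[0.1,0.0136,0],[0.12,0.0163,0],[0.12,0.0163,0],[0.12,0.0163,0],[0.12,0.0163,0],[0.12,0.0163,0],[0.12,0.0163,0],[0.12,0.0163,0],[0.12,0.0163,0],[0.12,0.0163,0],[0.12,0.0163,0],[0,0,0]],"angular":[[0,0,0],[0,0,0],[0,0,0],[0,0,0],[0,0,0],[0,0,0],[0,0,0],[0,0,0],[0,0,0],[0,0,0],[0,0,0],[0,0,0]],"jaw":[10,10,10,10,10,10,10,10,10,10,10,10]}'
```

```text
time: 13.8
tool_pos: [0.5463, -0.2565, 0.1247]
tool_rot: [0.533, -0.533, 0.464, -0.465]
contact_force: [1.2, 1.1, 4.7]
gripper_width: 0.211
```

```bash
python3 -m jog '{"offset":[[0.08,0.011,0],[0.08,0.011,0],[0.08,0.011,0],[0,0,0]],"angular":[[0,0,0],[0,0,0],[0,0,0],[0,0,0]],"jaw":[10,10,10,10]}'
python3 -m jog '{"offset":[[0.06,0.008,0],[0.06,0.008,0],[0,0,0]],"angular":[[0,0,0],[0,0,0],[0,0,0]],"jaw":[10,10,10]}'
```

```text
time: 14.2
tool_pos: [0.558, -0.2549, 0.1247]
tool_rot: [-0.533, 0.533, -0.464, 0.465]
contact_force: [-0.4, 0.4, 5.4]
gripper_width: 0.21
time: 14.5
tool_pos: [0.5638, -0.2541, 0.1246]
tool_rot: [-0.533, 0.533, -0.464, 0.465]
contact_force: [-0.5, 1.3, 5.3]
gripper_width: 0.212
```

```bash
python3 -m jog '{"offset":[[0.06,0.008,0],[0.06,0.008,0],[0,0,0]],"angular":[[0,0,0],[0,0,0],[0,0,0]],"jaw":[10,10,10]}'
```

```text
time: 14.8
tool_pos: [0.5698, -0.2533, 0.1247]
tool_rot: [-0.533, 0.533, -0.464, 0.465]
contact_force: [0.0, 1.1, 5.5]
gripper_width: 0.213
```

```bash
python3 -m jog '{"offset":[[0.06,0.008,0],[0,0,0]],"angular":[[0,0,0],[0,0,0]],"jaw":[10,10]}'
```

```text
time: 15.0
tool_pos: [0.5727, -0.2529, 0.1246]
tool_rot: [-0.533, 0.533, -0.464, 0.465]
contact_force: [-0.6, 1.1, 5.0]
gripper_width: 0.215
```

```bash
python3 -m jog '{"offset":[[0.06,0.008,0],[0,0,0]],"angular":[[0,0,0],[0,0,0]],"jaw":[10,10]}'
```

```text
time: 15.2
tool_pos: [0.5731, -0.2528, 0.1246]
tool_rot: [-0.532, 0.535, -0.466, 0.463]
contact_force: [-10.5, 0.1, 10.8]
gripper_width: 0.214
```

```bash
python3 -m jog '{"offset":[[0.06,0.008,0],[0,0,0]],"angular":[[0,0,0],[0,0,0]],"jaw":[10,10]}'
```

```text
time: 15.4
tool_pos: [0.5729, -0.2528, 0.1246]
tool_rot: [-0.53, 0.536, -0.468, 0.461]
contact_force: [-21.8, 1.2, 15.7]
gripper_width: 0.212
```

The stop is reached (22 N), after 92 mm of travel. I'll relax, release and rise.

```bash
python3 -m jog '{"offset":[[-0.1,-0.0136,0],[0,0,0],[0,0,0],[0,0,0],[0,0,0],[0,0,0.5],[0,0,1],[0,0,1],[0,0,0.3]],"angular":[[0,0,0],[0,0,0],[0,0,0],[0,0,0],[0,0,0],[0,0,0],[0,0,0],[0,0,0],[0,0,0]],"jaw":[10,40,70,85,85,85,85,85,85]}'
python3 - <<'E'
from h import *
# kit refine: mask dark in region
a=cv2.imread("pics/top0.png")
print(proj("top",[(.6028,.2287,.04)]))
go([.6028,.2287,.065-.0395],np.radians(-14.8))
E
```

```text
time: 16.3
tool_pos: [0.5758, -0.2538, 0.2714]
tool_rot: [0.534, -0.533, 0.461, -0.468]
contact_force: [0.1, 0.4, 0.9]
gripper_width: 0.993
[[192.22831893 179.366784  ]]
t 16.3 pos [ 0.5758 -0.2538  0.2714] off [ 0.54  9.65 -4.92] turn [ 0.07  0.08 -3.78] F [0.1 0.4 0.9] w 0.993 j [-0.53  0.02  1.52 -0.    1.6  -0.67]
```

```bash
python3 -m jog '{"offset":[[0.045,0.8,0],[0.045,0.8,0],[0.045,0.8,0],[0.045,0.8,0],[0.045,0.8,0],[0.045,0.8,0],[0.045,0.8,0],[0.045,0.8,0],[0.045,0.8,0],[0.045,0.8,0],[0.045,0.8,-0.5],[0.045,0.8,-0.5]],"angular":[[0,0,-0.315],[0,0,-0.315],[0,0,-0.315],[0,0,-0.315],[0,0,-0.315],[0,0,-0.315],[0,0,-0.315],[0,0,-0.315],[0,0,-0.315],[0,0,-0.315],[0,0,-0.315],[0,0,-0.315]],"jaw":[85,85,85,85,85,85,85,85,85,85,85,85]}'
python3 -m jog '{"offset":[[0,0,-0.8],[0,0,-0.8],[0,0,-0.8],[0,0,-0.3],[0,0,0]],"angular":[[0,0,0],[0,0,0],[0,0,0],[0,0,0],[0,0,0]],"jaw":[85,85,85,85,85]}' >/dev/null
python3 - <<'E'
from h import *
for n in("side","top"):
    cv2.imwrite(f"pics/{n}6.png",manip.grab_frame(n))
go([.6028,.2287,-.035],np.radians(-14.8))
a=cv2.imread("pics/top6.png");b=cv2.imread("pics/side6.png")
cv2.imwrite("pics/c13.png",np.hstack([cv2.resize(a[110:250,130:270],(400,400),interpolation=2),cv2.resize(b[140:260,250:370],(400,400),interpolation=2)]))
cv2.imwrite("pics/c14.png",cv2.resize(a[120:265,310:510],None,fx=3,fy=3,interpolation=cv2.INTER_CUBIC))
E
```

```text
time: 17.5
tool_pos: [0.6009, 0.2294, 0.2139]
tool_rot: [-0.432, 0.43, -0.56, 0.561]
contact_force: [0.4, -0.9, 0.0]
gripper_width: 0.994
t 18.1 pos [0.6015 0.2277 0.0804] off [ 0.03  0.02 -2.31] turn [-0.01  0.02 -0.  ] F [0.1 0.6 0.7] w 0.994 j [ 0.25  0.18  1.66 -0.    1.29  0.5 ]
```

View pics/c13.png

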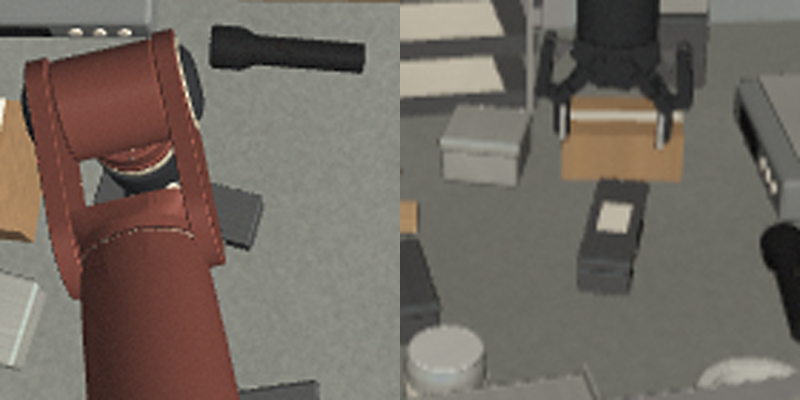

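View pics/c14.png

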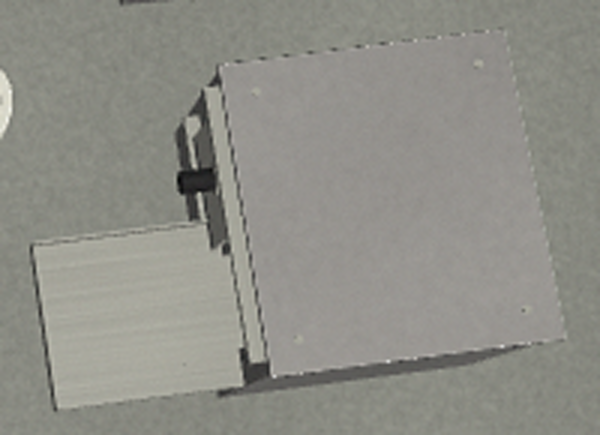

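The top view shows the shutter open and the knob now off to the +y side. The gripper is over the kit case, so I'll descend and grip.

```bash
python3 -m jog '{"offset":[[0.03,0.02,-0.5],[0,0,-0.5],[0,0,-0.5],[0,0,-0.4],[0,0,-0.25],[0,0,-0.1],[0,0,0]],"angular":[[0,0,0],[0,0,0],[0,0,0],[0,0,0],[0,0,0],[0,0,0],[0,0,0]],"jaw":[85,85,85,85,85,85,85]}'
python3 -m jog '{"offset":[[0,0,0],[0,0,0],[0,0,0],[0,0,0],[0,0,0],[0,0,0]],"angular":[[0,0,0],[0,0,0],[0,0,0],[0,0,0],[0,0,0],[0,0,0]],"jaw":[65,45,40,40,40,40]}'
python3 - <<'E'
from h import *
for i in range(1):
    s=manip.state();print(s["ft_torque"],s["contact_force"])
E
```

```text
time: 18.8
tool_pos: [0.6028, 0.2286, -0.0327]
tool_rot: [-0.432, 0.431, -0.56, 0.56]
contact_force: [-0.6, -0.2, 0.7]
gripper_width: 0.997
time: 19.4
tool_pos: [0.6036, 0.2289, -0.0319]
tool_rot: [-0.433, 0.43, -0.56, 0.561]
contact_force: [0.0, 0.3, 5.2]
gripper_width: 0.598
[ 0.04432047 -0.14772353  0.08246174] [0.03794268 0.25695225 5.19776471]
```

```bash
python3 -m jog '{"offset":[[0,0,0.2],[0,0,0.4],[0,0,0.4],[0,0,0.4],[0,0,0.2],[0,0,0],[0,0,0],[0,0,0]],"angular":[[0,0,0],[0,0,0],[0,0,0],[0,0,0],[0,0,0],[0,0,0],[0,0,0],[0,0,0]],"jaw":[40,40,40,40,40,40,40,40]}'
python3 - <<'E'
from h import *
s=manip.state();print(s["ft_torque"],s["contact_force"])
for n in("side","top"):
    cv2.imwrite(f"pics/{n}7.png",manip.grab_frame(n))
s=manip.state();print(s["ft_torque"],s["contact_force"],s["tool_rot"])
a=cv2.imread("pics/top7.png");b=cv2.imread("pics/side7.png")
cv2.imwrite("pics/c15.png",np.hstack([cv2.resize(a[110:250,130:270],(400,400),interpolation=2),cv2.resize(b[140:240,270:370],(400,400),interpolation=2)]))
E
```

```text
time: 20.2
tool_pos: [0.6002, 0.2281, 0.0439]
tool_rot: [0.43, -0.433, 0.561, -0.56]
contact_force: [-0.1, 0.1, -7.0]
gripper_width: 0.598
[ 0.35004114 -0.13012188 -0.06275326] [-0.14847758  0.08437849 -6.99366916]
[ 0.26334115 -0.08003015  0.01291197] [ 0.30731258 -0.36164987 -7.27793942] [ 0.43049545 -0.43242485  0.56066862 -0.55976165]
```

View pics/c15.png

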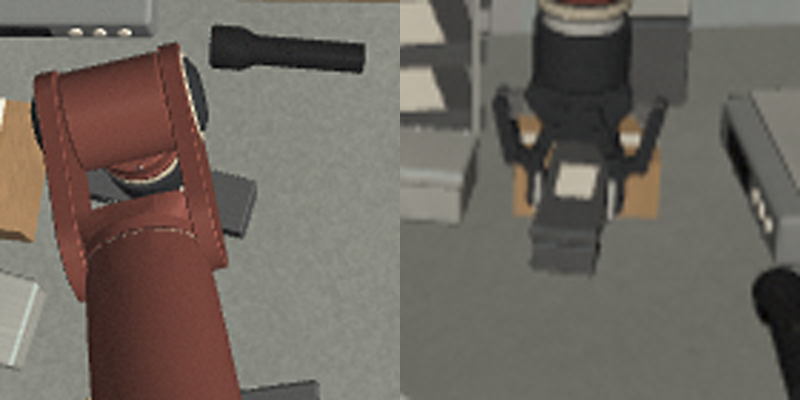

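Weight is 7.0 N and the moment is about (0.30, -0.10) Nm, which puts the centre of mass at about (-15, -45) mm from the grip. The end at world yaw -105° (nearest the side camera, lower right in the top view) is therefore the heavy one. The gripper's fixed force is firm, so the case barely tilts in the picture. I'll take a second reading on the way.

```bash
python3 -m jog '{"offset":[[0,0,0.3],[0,0,0.6],[0,0,0.6],[0,0,0.6],[0,0,0.4],[0,0,0],[0,0,0],[0,0,0]],"angular":[[0,0,0],[0,0,0],[0,0,0],[0,0,0],[0,0,0],[0,0,0],[0,0,0],[0,0,0]],"jaw":[40,40,40,40,40,40,40,40]}'
python3 - <<'E'
from h import *
s=manip.state();print(s["ft_torque"],s["contact_force"])
go([*box(-.083,0),.0885],yaw+np.pi/2)
E
```

```text
time: 21.1
tool_pos: [0.6006, 0.2282, 0.1689]
tool_rot: [0.43, -0.433, 0.561, -0.56]
contact_force: [-1.3, 0.3, -7.5]
gripper_width: 0.6
[ 0.32711391 -0.08610119  0.00207731] [-1.33676959  0.32414591 -7.46501131]
t 21.1 pos [0.6006 0.2282 0.1689] off [-2.72 -8.87 -1.61] turn [ 0.01 -0.03  3.76] F [-1.3  0.3 -7.5] w 0.6 j [0.25 0.11 1.59 0.   1.44 0.51]
```

The second reading agrees. Now to the sill.

```bash
python3 -m jog '{"offset":[[-0.1,-0.3,0],[-0.2,-0.6,0],[-0.2,-0.65,0],[-0.2,-0.65,0],[-0.2,-0.65,0],[-0.2,-0.65,0],[-0.2,-0.65,0],[-0.2,-0.65,0],[-0.2,-0.65,0],[-0.2,-0.65,0],[-0.2,-0.65,0],[-0.2,-0.6,0]],"angular":[[0,0,0.2],[0,0,0.32],[0,0,0.32],[0,0,0.32],[0,0,0.32],[0,0,0.32],[0,0,0.32],[0,0,0.32],[0,0,0.32],[0,0,0.32],[0,0,0.32],[0,0,0.32]],"jaw":[40,40,40,40,40,40,40,40,40,40,40,40]}'
python3 -m jog '{"offset":[[-0.2,-0.6,0],[-0.1,-0.45,0],[0,-0.3,0],[0,-0.1,0],[0,0,0],[0,0,0]],"angular":[[0,0,0.04],[0,0,0],[0,0,0],[0,0,0],[0,0,0],[0,0,0]],"jaw":[40,40,40,40,40,40]}' >/dev/null
python3 - <<'E'
from h import *
go([*box(-.083,0),.0885],yaw+np.pi/2)
print(tobox(manip.state()["tool_pos"]))
for n in("side","top"):
    cv2.imwrite(f"pics/{n}8.png",manip.grab_frame(n))
a=cv2.imread("pics/top8.png");b=cv2.imread("pics/side8.png")
cv2.imwrite("pics/c16.png",np.hstack([cv2.resize(a[150:270,300:420],(400,400),interpolation=2),cv2.resize(b[160:280,220:340],(400,400),interpolation=2)]))
E
```

```text
time: 22.3
tool_pos: [0.4848, -0.1398, 0.1689]
tool_rot: [-0.532, 0.532, -0.467, 0.464]
contact_force: [1.3, -0.3, -7.3]
gripper_width: 0.597
t 22.9 pos [ 0.4706 -0.2083  0.1688] off [-0.12 -0.14 -1.61] turn [-0.07 -0.05 -0.01] F [-1.1  5.8 -7.5] w 0.6 j [-0.56 -0.19  1.89  0.    1.46 -0.7 ]
[-0.08895133  0.0070226 ]
```

View pics/c16.png

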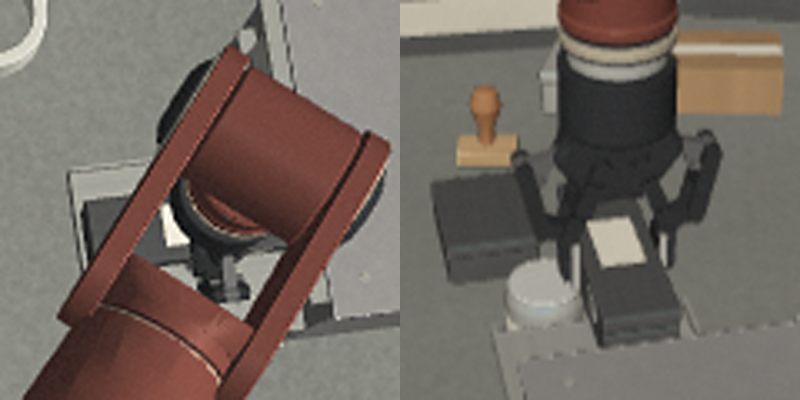

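The nose touched the upper rail lightly (5.8 N). I'll back off, correct y, then lower.

```bash
python3 -m jog '{"offset":[[-0.1,0.2,0],[-0.09,0.18,0],[0,0,0],[0,0,-0.4],[0,0,-0.5],[0,0,-0.4],[0,0,-0.1],[0,0,0],[0,0,0]],"angular":[[0,0,0],[0,0,0],[0,0,0],[0,0,0],[0,0,0],[0,0,0],[0,0,0],[0,0,0],[0,0,0]],"jaw":[40,40,40,40,40,40,40,40,40]}'
python3 - <<'E'
from h import *
go([*box(-.083,0),.0885],yaw+np.pi/2)
print(tobox(manip.state()["tool_pos"]))
for n in("side","top"):
    cv2.imwrite(f"pics/{n}9.png",manip.grab_frame(n))
a=cv2.imread("pics/top9.png");b=cv2.imread("pics/side9.png")
cv2.imwrite("pics/c17.png",np.hstack([cv2.resize(a[150:270,300:420],(400,400),interpolation=2),cv2.resize(b[160:280,220:340],(400,400),interpolation=2)]))
E
```

```text
time: 23.9
tool_pos: [0.4633, -0.1931, 0.1027]
tool_rot: [0.533, -0.533, 0.464, -0.466]
contact_force: [0.8, -0.8, -6.4]
gripper_width: 0.6
t 23.9 pos [ 0.4633 -0.1931  0.1027] off [ 0.02 -0.44 -0.28] turn [ 0.01  0.02 -0.  ] F [ 0.8 -0.8 -6.4] w 0.6 j [-0.54 -0.18  1.98 -0.    1.33 -0.68]
[-0.10500442  0.00183608]
```

View pics/c17.png

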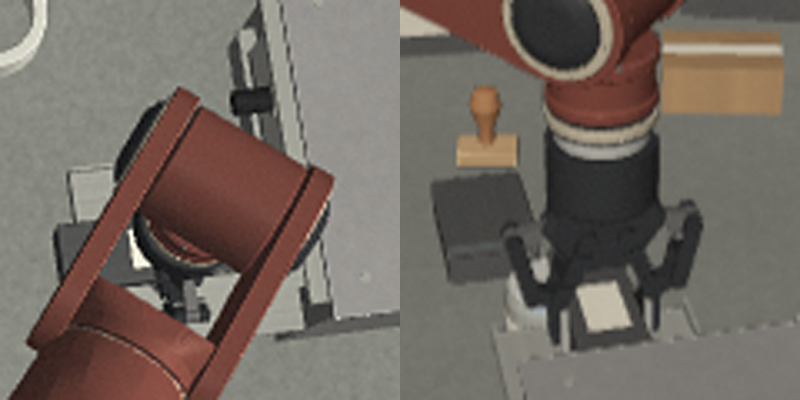

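```bash
python3 -m jog '{"offset":[[0.02,-0.2,-0.08],[0.02,-0.2,-0.08],[0,0,-0.06],[0,0,0],[0,0,0]],"angular":[[0,0,0],[0,0,0],[0,0,0],[0,0,0],[0,0,0]],"jaw":[40,40,40,40,40]}'
python3 -m jog '{"offset":[[0,0,-0.06],[0,0,0]],"angular":[[0,0,0],[0,0,0]],"jaw":[40,40]}'
```

```text
time: 24.5
tool_pos: [0.4641, -0.2125, 0.0898]
tool_rot: [0.533, -0.533, 0.465, -0.465]
contact_force: [-0.3, 0.5, -7.3]
gripper_width: 0.595
time: 24.7
tool_pos: [0.4655, -0.2133, 0.0886]
tool_rot: [-0.533, 0.533, -0.464, 0.466]
contact_force: [-0.4, -0.7, -4.0]
gripper_width: 0.595
```

```bash
python3 -m jog '{"offset":[[0,0,-0.03],[0,0,0],[0,0,0],[0,0,0],[0,0,0]],"angular":[[0,0,0],[0,0,0],[0,0,0],[0,0,0],[0,0,0]],"jaw":[40,52,58,66,72]}'
python3 -m jog '{"offset":[[0,0,0],[-0.03,0.22,0],[-0.03,0.25,0],[-0.03,0.25,0],[-0.03,0.25,0],[-0.03,0.22,0],[0,0,0]],"angular":[[0,0,0],[0,0,0],[0,0,0],[0,0,0],[0,0,0],[0,0,0],[0,0,0]],"jaw":[72,72,72,72,72,72,72]}'
python3 - <<'E'
from h import *
print(tobox(manip.state()["tool_pos"]))
for n in("side","top"):
    cv2.imwrite(f"pics/{n}10.png",manip.grab_frame(n))
a=cv2.imread("pics/top10.png");b=cv2.imread("pics/side10.png")
cv2.imwrite("pics/c18.png",np.hstack([cv2.resize(a[150:270,300:420],(400,400),interpolation=2),cv2.resize(b[160:280,220:340],(400,400),interpolation=2)]))
E
```

```text
time: 25.2
tool_pos: [0.4643, -0.2124, 0.0856]
tool_rot: [0.533, -0.533, 0.465, -0.465]
contact_force: [0.5, 0.0, -1.1]
gripper_width: 0.84
time: 25.9
tool_pos: [0.4566, -0.1514, 0.0856]
tool_rot: [0.533, -0.533, 0.465, -0.464]
contact_force: [-0.1, 0.5, -0.3]
gripper_width: 0.847
[-0.14721299  0.00084723]
```

View pics/c18.png

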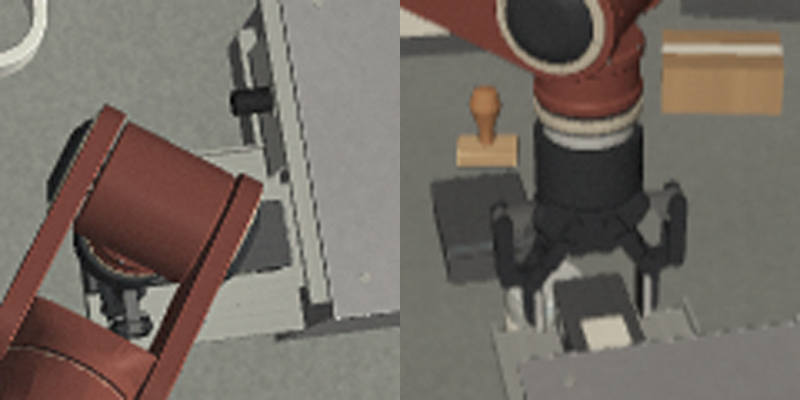

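The case lies straight on the sill with its nose at the mouth. I'll shift a little further back, grip the light tail and slide it in.

```bash
python3 -m jog '{"offset":[[-0.016,0.12,0],[0,0,0],[0,0,0],[0,0,0],[0,0,0],[0,0,0]],"angular":[[0,0,0],[0,0,0],[0,0,0],[0,0,0],[0,0,0],[0,0,0]],"jaw":[72,72,50,40,40,40]}'
python3 -m jog '{"offset":[[0.013,-0.1,0],[0.02,-0.15,0],[0.02,-0.15,0],[0.02,-0.15,0],[0.02,-0.15,0],[0,0,0]],"angular":[[0,0,0],[0,0,0],[0,0,0],[0,0,0],[0,0,0],[0,0,0]],"jaw":[40,40,40,40,40,40]}'
```

```text
time: 26.6
tool_pos: [0.4563, -0.1473, 0.086]
tool_rot: [0.533, -0.533, 0.465, -0.465]
contact_force: [0.6, -0.7, 0.9]
gripper_width: 0.601
time: 27.2
tool_pos: [0.461, -0.1837, 0.086]
tool_rot: [-0.532, 0.533, -0.465, 0.466]
contact_force: [1.1, -1.2, 3.8]
gripper_width: 0.6
```

```bash
python3 -m jog '{"offset":[[0.02,-0.15,0],[0.02,-0.15,0],[0.02,-0.15,0],[0.02,-0.15,0],[0.02,-0.15,0],[0.02,-0.12,0],[0,0,0]],"angular":[[0,0,0],[0,0,0],[0,0,0],[0,0,0],[0,0,0],[0,0,0],[0,0,0]],"jaw":[40,40,40,40,40,40,40]}'
python3 - <<'E'
from h import *
s=manip.state();print(tobox(s["tool_pos"]),s["ft_torque"],s["contact_force"])
for n in("side","top"):
    cv2.imwrite(f"pics/{n}11.png",manip.grab_frame(n))
a=cv2.imread("pics/top11.png");b=cv2.imread("pics/side11.png")
cv2.imwrite("pics/c19.png",np.hstack([cv2.resize(a[150:270,300:420],(400,400),interpolation=2),cv2.resize(b[160:280,220:340],(400,400),interpolation=2)]))
E
```

```text
time: 27.9
tool_pos: [0.467, -0.2268, 0.086]
tool_rot: [-0.532, 0.533, -0.465, 0.466]
contact_force: [0.4, -1.3, 4.1]
gripper_width: 0.596
[-0.07110985  0.00099553] [-0.07820192  0.08310736  0.08864689] [ 0.3798562  -1.34596225  4.05588262]
```

View pics/c19.png

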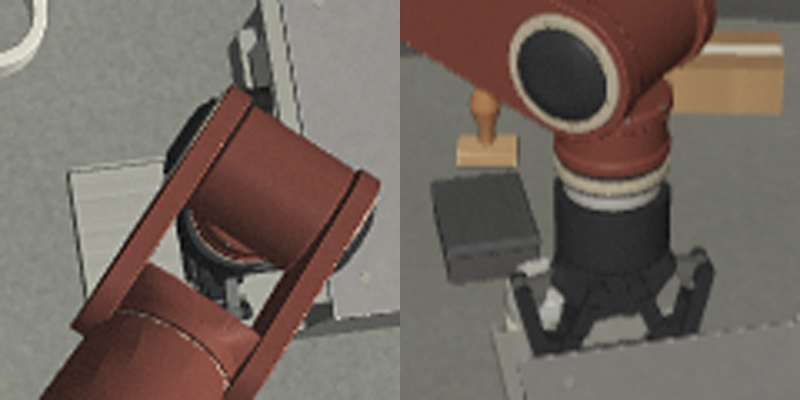

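```bash
python3 -m jog '{"offset":[[0.012,-0.08,0],[0.012,-0.08,0],[0,0,0]],"angular":[[0,0,0],[0,0,0],[0,0,0]],"jaw":[40,40,40]}'
python3 -m jog '{"offset":[[0,0,0],[0,0,0],[0,0,0],[0,0,0],[0,0,0],[0,0,0],[0,0,0]],"angular":[[0,0,0],[0,0,0],[0,0,0],[0,0,0],[0,0,0],[0,0,0],[0,0,0]],"jaw":[56,66,70,70,70,70,70]}'
python3 - <<'E'
from h import *
s=manip.state();print(tobox(s["tool_pos"]),s["ft_torque"],s["contact_force"])
E
```

```text
time: 28.3
tool_pos: [0.4682, -0.2337, 0.086]
tool_rot: [-0.533, 0.533, -0.465, 0.465]
contact_force: [1.0, -0.5, 4.3]
gripper_width: 0.6
time: 29.0
tool_pos: [0.4678, -0.2334, 0.0856]
tool_rot: [0.533, -0.533, 0.465, -0.465]
contact_force: [-0.5, 0.2, 0.3]
gripper_width: 0.813
[-0.06444436  0.00087841] [ 0.02142453 -0.0244078   0.02786467] [-0.5053985   0.2333139   0.28005432]
```

```bash
python3 -m jog '{"offset":[[-0.05,0.35,0],[-0.05,0.35,0],[-0.05,0.35,0],[-0.05,0.35,0],[-0.05,0.4,0.3],[-0.05,0.4,0.3],[-0.05,0.4,0.3]],"angular":[[0,0,0],[0,0,0],[0,0,0],[0,0,0],[0,0,0],[0,0,0],[0,0,0]],"jaw":[72,72,72,72,72,72,72]}'
python3 - <<'E'
from h import *
for n in("side","top"):
    cv2.imwrite(f"pics/{n}12.png",manip.grab_frame(n))
a=cv2.imread("pics/top12.png");b=cv2.imread("pics/side12.png")
cv2.imwrite("pics/c20.png",np.hstack([cv2.resize(a[150:270,300:420],(400,400),interpolation=2),cv2.resize(b[160:280,220:340],(400,400),interpolation=2)]))
E
```

```text
time: 29.7
tool_pos: [0.4498, -0.1015, 0.131]
tool_rot: [0.533, -0.533, 0.465, -0.465]
contact_force: [-0.1, -0.6, -1.1]
gripper_width: 0.843
```

View pics/c20.png

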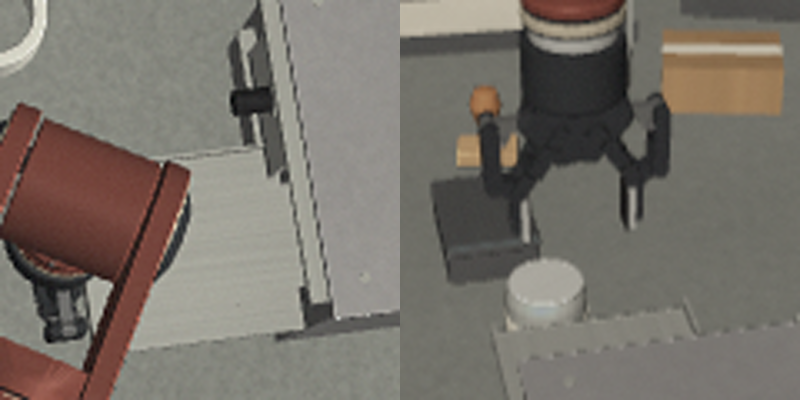

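The top view shows the sill empty, so the case has gone in past the front (its tail was at x ≈ -80 mm before release). Next is the knob again, at tool (0.573, -0.253).

```bash
python3 -m jog '{"offset":[[0,0,0.7],[0,0,0.7],[0,0,0.7],[0.3,-0.3,0.3],[0.5,-0.5,0],[0.5,-0.6,0],[0.5,-0.6,0],[0.4,-0.6,0],[0.26,-0.4,0],[0,0,0],[0,0,0]],"angular":[[0,0,0],[0,0,0],[0,0,0],[0,0,0],[0,0,0],[0,0,0],[0,0,0],[0,0,0],[0,0,0],[0,0,0],[0,0,0]],"jaw":[85,85,85,85,85,85,85,85,85,85,85]}'
python3 - <<'E'
from h import *
go([.5735,-.2528,.127],yaw+np.pi/2)
E
```

```text
time: 30.9
tool_pos: [0.573, -0.2533, 0.2494]
tool_rot: [-0.533, 0.533, -0.466, 0.464]
contact_force: [-0.8, 0.1, -0.7]
gripper_width: 0.999
t 30.9 pos [ 0.573  -0.2533  0.2494] off [ 0.01  0.01 -2.45] turn [-0.01 -0.02  0.  ] F [-0.8  0.1 -0.7] w 0.999 j [-0.54  0.03  1.54  0.    1.57 -0.67]
```

```bash
python3 -m jog '{"offset":[[0,0,-0.4],[0,0,-0.5],[0,0,-0.5],[0,0,-0.4],[0,0,-0.3],[0,0,-0.2],[0,0,-0.15],[0,0,0]],"angular":[[0,0,0],[0,0,0],[0,0,0],[0,0,0],[0,0,0],[0,0,0],[0,0,0],[0,0,0]],"jaw":[85,85,85,85,85,85,85,85]}'
python3 -m jog '{"offset":[[0,0,0],[0,0,0],[0,0,0],[0,0,0],[0,0,0],[0,0,0],[0,0,0]],"angular":[[0,0,0],[0,0,0],[0,0,0],[0,0,0],[0,0,0],[0,0,0],[0,0,0]],"jaw":[60,40,25,14,10,10,10]}'
```

```text
time: 31.7
tool_pos: [0.5731, -0.2532, 0.1276]
tool_rot: [-0.533, 0.533, -0.465, 0.465]
contact_force: [0.4, -0.5, -0.5]
gripper_width: 0.994
time: 32.4
tool_pos: [0.5735, -0.2537, 0.1289]
tool_rot: [-0.533, 0.533, -0.465, 0.465]
contact_force: [-2.9, -0.4, 4.1]
gripper_width: 0.205
```

```bash
python3 -m jog '{"offset":[[-0.1,-0.0136,0],[-0.15,-0.0204,0],[-0.15,-0.0204,0],[-0.15,-0.0204,0],[-0.15,-0.0204,0],[-0.15,-0.0204,0],[-0.15,-0.0204,0],[-0.15,-0.0204,0],[-0.15,-0.0204,0],[-0.15,-0.0204,0],[-0.15,-0.0204,0],[0,0,0]],"angular":[[0,0,0],[0,0,0],[0,0,0],[0,0,0],[0,0,0],[0,0,0],[0,0,0],[0,0,0],[0,0,0],[0,0,0],[0,0,0],[0,0,0]],"jaw":[10,10,10,10,10,10,10,10,10,10,10,10]}'
python3 -m jog '{"offset":[[-0.08,-0.011,0],[-0.08,-0.011,0],[-0.08,-0.011,0],[-0.08,-0.011,0],[0,0,0]],"angular":[[0,0,0],[0,0,0],[0,0,0],[0,0,0],[0,0,0]],"jaw":[10,10,10,10,10]}'
```

```text
time: 33.6
tool_pos: [0.4921, -0.2648, 0.1288]
tool_rot: [-0.532, 0.533, -0.465, 0.465]
contact_force: [-1.7, -0.1, 7.0]
gripper_width: 0.215
time: 34.1
tool_pos: [0.4766, -0.2669, 0.1288]
tool_rot: [-0.532, 0.533, -0.465, 0.465]
contact_force: [-0.5, 1.0, 6.9]
gripper_width: 0.209
```

```bash
python3 -m jog '{"offset":[[-0.05,-0.007,0],[0,0,0]],"angular":[[0,0,0],[0,0,0]],"jaw":[10,10]}'
```

```text
time: 34.3
tool_pos: [0.4744, -0.2672, 0.1288]
tool_rot: [-0.533, 0.533, -0.465, 0.465]
contact_force: [0.3, 0.8, 7.1]
gripper_width: 0.21
```

```bash
python3 -m jog '{"offset":[[-0.05,-0.007,0],[0,0,0]],"angular":[[0,0,0],[0,0,0]],"jaw":[10,10]}'
```

```text
time: 34.5
tool_pos: [0.4745, -0.2672, 0.1289]
tool_rot: [0.534, -0.531, 0.463, -0.467]
contact_force: [10.3, 1.8, 1.3]
gripper_width: 0.211
```

```bash
python3 -m jog '{"offset":[[-0.05,-0.007,0],[0,0,0]],"angular":[[0,0,0],[0,0,0]],"jaw":[10,10]}'
```

```text
time: 34.7
tool_pos: [0.4747, -0.2672, 0.1289]
tool_rot: [0.536, -0.53, 0.461, -0.469]
contact_force: [20.1, 0.8, -3.1]
gripper_width: 0.208
```

The closed stop is reached (20 N, 100 mm of travel). I'll relax, release and retreat.

```bash
python3 -m jog '{"offset":[[0.09,0.012,0],[0,0,0],[0,0,0],[0,0,0],[0,0,0],[0,0,0.5],[0,0,0.9],[0,0,0.9],[0,0.5,0.2],[0,0.9,0],[0,0.9,0],[0,0.9,0]],"angular":[[0,0,0],[0,0,0],[0,0,0],[0,0,0],[0,0,0],[0,0,0],[0,0,0],[0,0,0],[0,0,0],[0,0,0],[0,0,0],[0,0,0]],"jaw":[10,40,70,85,85,85,85,85,85,85,85,85]}'
python3 -m jog '{"offset":[[0,0.9,0],[0,0.5,0],[0,0,0]],"angular":[[0,0,0],[0,0,0],[0,0,0]],"jaw":[85,85,85]}'
python3 - <<'E'
from h import *
for n in("side","top"):
    cv2.imwrite(f"pics/{n}13.png",manip.grab_frame(n))
a=cv2.imread("pics/top13.png");a0=cv2.imread("pics/top0.png")
cv2.imwrite("pics/c21.png",np.hstack([cv2.resize(a[120:270,320:420],(400,600),interpolation=2),cv2.resize(a0[120:270,320:420],(400,600),interpolation=2)]))
E
```

```text
time: 35.9
tool_pos: [0.4739, -0.1058, 0.2531]
tool_rot: [0.532, -0.532, 0.465, -0.465]
contact_force: [0.4, -0.8, -0.0]
gripper_width: 0.999
time: 36.2
tool_pos: [0.474, -0.0345, 0.2531]
tool_rot: [0.534, -0.534, 0.464, -0.464]
contact_force: [-0.2, -0.6, -0.1]
gripper_width: 0.993
```

View pics/c21.png

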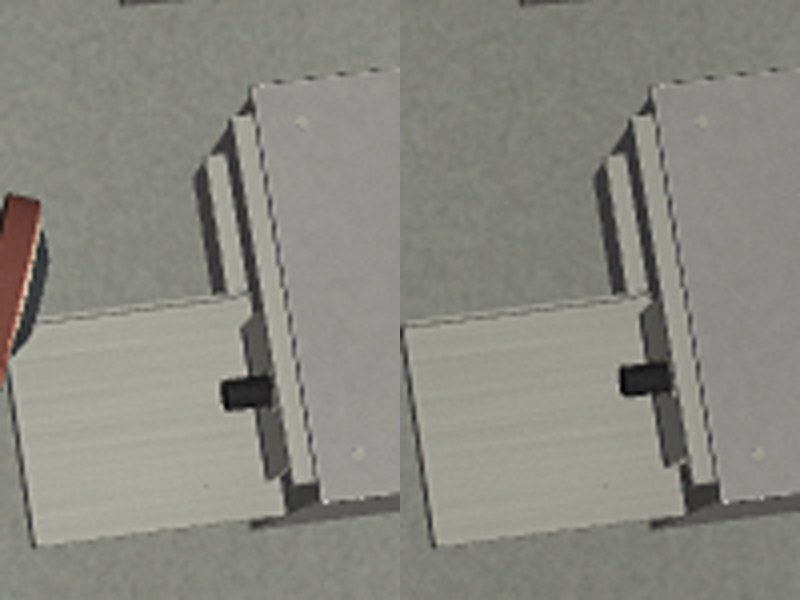

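View pics/top13.png

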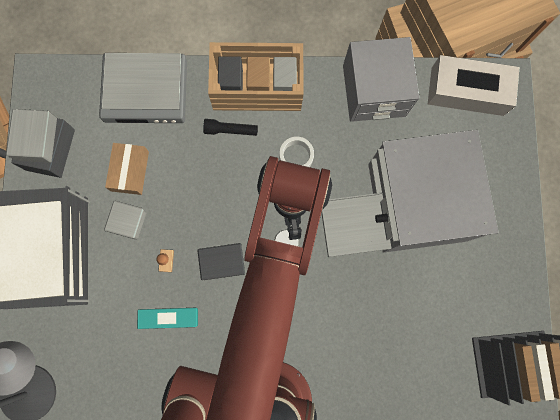

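The knob is back at the closed end, about 8 mm past where it started. The sill is empty and the other things are where they were. Handing in.

```bash
python3 -c "
from plant import manip
print(manip.state()['time']);print(manip.job_done())"
```

```text
36.3
the job is handed in; nothing more can be done
None
```

I handed the job in at 36.3 s: the kit case is in the drop box and the shutter is fully closed. I could not see the drop inside the box or the flap swing shut.

- **Shutter:** I slid it open to its stop (92 mm of travel) and, after the case was in, back to the closed stop (100 mm of travel).
- **Heavy end:** The jog grip is firm, so the case did not sag visibly. I found the heavy end from the wrist moment instead: 7 N of weight, with the centre of mass about 47 mm from the middle. Two readings agreed.
- **Push:** I laid the case on the sill with that end leading, gripped its tail and slid it in until the centre of mass was past the ledge. I then let go.

**Last checks**
- **Case:** After release, the pictures showed the sill empty. The case's tail had been about 80 mm outside the front before I let go, so it must have gone in.
- **Shutter and bystanders:** The knob sits at the closed position and the other things are where they were. In the last top view the arm partly hid the round tin.

**What went wrong or disagreed**
- **TCP height:** The reported tool height was about 40 mm lower than the real fingertips. My first pinch closed above the knob and gripped nothing. I measured the offset by touching the sill lightly (8 N).
- **Rail contact:** The case's nose touched the upper rail once at about 6 N before I lowered it.

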